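# Throw the guarded print-station switch with the bent rod

## Task

Three toggle switches of the print station stand behind a plywood guard. Take the bent rod from its two-post rest and, reaching over the guard with it, pull the lever with the cross-bar all the way over towards the guard; use the rod for this, not the gripper, and leave the other two levers as they are. Then lay the rod back in its rest, across both posts with its bend hanging down, and let go.

Things in the scene. Friction and masses are not known exactly. Their poses are not given: they have to be found in the camera images.
- rod_grip (a point): Bent rod, about 0.14 kg, at first lying in its rest: wooden handle bar 116 x 24 x 26 mm (long, wide, high) with an 8 mm round steel rod that runs on from its front end and bends straight down. Point: centre of the handle; x along the handle towards the bend, z up. Balance point 19 mm ahead. Grip it across the 24 mm width at mid-length, between the posts.
- rod_tip (a point): Lower end of the bent rod's down-going leg: centre of its 12 mm round rubber end, 165 mm ahead of and 110 mm below the handle's centre, same axes. The leg above it is 8 mm thick.
- rest_seat (a point): White fixed rest: foot 110 x 80 x 12 mm, two posts (18 x 60 mm, tops at 130 mm) 38 mm before and behind the middle, 58 mm free between. Cheeks 14 mm high on each top leave 44 mm for the 24 mm handle. Point: where the handle's centre lies at rest, 143 mm above the table; x along the handle, to where the bend points at the start.
- guard: Fixed plywood guard: panel 270 mm long (along y), 8 mm thick, 125 mm high, with 110 mm wings as high going back from its ends; open above and behind. Origin: foot of the panel's middle; x points away from the robot, square to the panel, to three grey switch boxes (56 x 46 x 30 mm) in a row 80 mm apart, 85 mm behind it on a 6 mm plate, in any order.
- lever_bar (a point): Lever to be thrown: thin steel stem with a white cross-bar (38 mm long along the guard's y, 12 mm thick) as head. Point: middle of the cross-bar, 55 mm from the pivot, about 85 mm above the table. It starts leaning away from the guard, about 24 mm beyond its pivot; fully thrown it leans as far towards the guard.
- lever (a joint): Angle of the cross-bar lever in rad: near 0 (up to 0.12) at the start, leaning away from the guard; 0.9 at its stop, leaning towards the guard. It has light friction (about 1 N at the bar) and stays where it is left.
- ball_lever (a joint): Lever with a round white ball head, one of the other two switches, to be left alone; same angles.
- stub_lever (a joint): Shorter lever with a thick white sleeve, no ball or bar, one of the other two switches, to be left alone; same angles.
There are look-alikes about, which are no part of the job. Of the things that look like the part that bears rest_seat, take the one that is farthest to the robot's right at the start.

How it is judged:
On the way:
1. the cross-bar lever is thrown over with the rod's tip at it (value of joint lever above 0.7 rad and distance between rod_tip and lever_bar below 0.06 m), for 0.1 s.
At the end, for the whole second after the job is handed in: Cross-bar lever over towards the guard (above 0.7 of 0.9 rad), ball and stub levers below 0.3 rad, and the rod still in its rest: handle centre within 25 mm of the seat point seen from above and 10 mm in height, tilted under 0.2 rad (value of joint lever above 0.7 rad and value of joint each of ball_lever, stub_lever below 0.3 rad and horizontal distance between rod_grip and rest_seat below 0.025 m and z of rod_grip in the frame of rest_seat between -0.01 and 0.01 m and angle between rod_grip's own z axis and vertical below 0.2 rad and linear speed of rod below 0.03 m/s); the robot touches nothing.
It fails at once if the gripper or arm pushes the cross-bar lever itself (contact force between the arm and lever above 0.5 N).
It fails at once if the gripper's fingers push the cross-bar lever (contact force between the fingers and lever above 0.5 N).
It fails at once if another lever is moved (value of joint any of ball_lever, stub_lever above 0.3 rad).
It also fails if it takes over 48 s, if anything falls off the work surface, if the arm or the gripper's body presses on something with over 40 N, if the wrist force passes 120 N, or if a joint passes its speed limit or range.

## Robot

A 6-joint arm with a two-finger parallel gripper is mounted at the origin on the work surface. World frame = base frame: x ahead of the robot, y to its left, z up, the work surface at z = 0. Lengths are in m, angles in rad, forces in N, time in s.
With the tool pointing down it reaches from about 0.35 to 0.775 m from the base axis. Payload 7.3 kg.
Tool frame: the origin (TCP) lies between the finger pads; the fingertips stand nose_length ahead of it and the grasp point (between the pads) is the TCP (nose_length is the distance from the TCP to the fingertips, in m); z points along the fingers, y is the direction in which the jaws open and shut (so a half turn about z gives the same grasp; the last joint's range is limited). The gripper opens to 92 mm and grips with 3 to 60 N. Pads are 19 mm wide; open, the fingers measure 130 mm over their backs; the gripper's body (75 mm by 190 mm) begins 47 mm behind the grasp point.
Start: joints at [-1.401, 0.342, 1.524, -0, 1.275, -0.146], TCP at [0.163, -0.499, 0.246] pointing down, gripper open.
Joint ranges: [-2.53, 2.53], [-0.77, 2.02], [0.04, 2.7], [-1, 4.14], [0.28, 2.66], [-3.11, 3.11]. Speed limits (rad/s): [2.57, 2.57, 3.14, 3.14, 3.14, 3.14].

## Interface

Orientations are given as [roll, pitch, yaw] about the fixed x, y, z axes, in that order (R = Rz(yaw) Ry(pitch) Rx(roll)).
In Python, from workcell import observe, get_image, job_done, nose_length gives the robot as it stands.
- The arm moves only by the tool servo_tool, never from a script. Its argument "series" is a list that holds one entry, the list of rows, each a list of 7 numbers: the opening, from -1 (shut) to 1 (fully open), then the shift along the world's x, y, z each as a share of 25 mm, from -1 to 1, then the turn, a rotation vector about the world's x, y, z each as a share of 2 pi rad, from -1 to 1. A call has 1 to 10 rows; each row shifts and turns the pose as measured when the row begins; what a row does not reach is not made up. A row lasts 1/12 s, in which the tool goes at most 41.7 mm and 7.16 degrees, less where a joint would pass 70% of its speed; a pose out of reach is approached as far as the arm can. A call with a number of a shift or a turn outside -1 to 1 is refused whole. A call with a gripper value outside its range is refused whole. The fingers move at their own pace and stop on an object; "squeeze" is the grip in N (left out, the last holds). Time passes only in rows, so rows that do not move let the fingers close. It gives the time, the measured TCP pose, the force and the opening at its end, in the units of the state.
- observe(): the state, without advancing time (a new reading comes with each control period).
- get_image(name): name is "scene" or "top"; returns a dict with "image" (400x640x3 uint8, red, green, blue), "intrinsics" (3x3 intrinsics, pixels), "xyz" and "rotation" of the camera in the world. Camera axes: x right, y down, z forward; pixel columns grow to the right and rows downward; lengths in m; the calibration is good to about 2 mm. A picture is of the moment at which its call begins. There is no depth.
- job_done(): hands the job in, once; it reports no verdict.
The state is a dict: "clock": time; "qpos": joint angles; "joint_vel": joint speeds; "joint_efforts": joint torques, N m; "position": TCP position; "tcp_rot": TCP orientation; "wrist_force": force on the tool from outside, world axes, zero at the start; "torque": the same for the moment, N m; "width": opening from 0.0 (shut) to 1.0 (fully open).
Only numpy, scipy, OpenCV 4.12 (cv2) and the standard library are available. Lean on these libraries where they do the work, as an engineer would, in place of code of your own. Each camera call takes 0.05 s, during which the arm holds its last target. There are 200 camera calls.

## Working session

There is one attempt and no reset: what is moved stays moved. The work goes in short steps, Python scripts to look and compute and a tool call to move; the robot and the scene stay as the last step left them, time stands still between calls to the robot, and variables do not carry over. Pictures are saved under pics/ and viewed, about 8 in all and at most 12, crops included, and the job is handed in when it is done.

Besides the shell and the picture viewer there is one more tool, called after "Request:" as name(argument=value, ...) on one line, values as JSON. servo_tool: Moves the arm, as the interface text tells. Its arguments: {"type":"object","properties":{"series":{"type":"array","items":{"type":"array","items":{"type":"array","items":{"type":"number"}}}},"squeeze":{"type":"number"}},"required":["series"]}

```bash
mkdir -p pics; cat > h.py <<'E'
import numpy as np, cv2
from workcell import observe, get_image, job_done, nose_length
def ray(c,uv):
    K=np.array(c["intrinsics"]);R=np.array(c["rotation"])
    d=R@np.linalg.inv(K)@np.array([uv[0],uv[1],1.]);return np.array(c["xyz"]),d
def onz(c,uv,z):
    o,d=ray(c,uv);return o+d*(z-o[2])/d[2]
def tri(c1,u1,c2,u2):
    o1,d1=ray(c1,u1);o2,d2=ray(c2,u2)
    A=np.stack([d1,-d2],1);t=np.linalg.lstsq(A,o2-o1,rcond=None)[0]
    a=o1+d1*t[0];b=o2+d2*t[1];return (a+b)/2,np.linalg.norm(a-b)
def proj(c,p):
    q=np.array(c["intrinsics"])@np.array(c["rotation"]).T@(np.array(p)-np.array(c["xyz"]));return q[:2]/q[2]
def save(c,f,box=None,s=1):
    im=c["image"]
    if box: im=im[box[1]:box[3],box[0]:box[2]]
    im=cv2.resize(im,None,fx=s,fy=s,interpolation=cv2.INTER_CUBIC)
    cv2.imwrite("pics/"+f,im[:,:,::-1])
E
python3 - <<'E'
from h import *
import pickle
s=get_image("scene");t=get_image("top");pickle.dump((s,t),open("c0.pkl","wb"))
save(s,"s0.png",None,1.25);save(t,"t0.png",None,1.25)
print(observe(),nose_length)
for c in(s,t):print(c["xyz"],c["rotation"],c["intrinsics"])
E
```

```text
{'clock': 0.1, 'qpos': array([-1.40099544e+00,  3.42677399e-01,  1.52495210e+00, -1.53461401e-05,
        1.27540682e+00, -1.46037223e-01]), 'joint_vel': array([-0.00018671, -0.00012108, -0.00259805,  0.00012085,  0.001013  ,
       -0.00049512]), 'joint_efforts': array([ 7.39341267e-04, -4.32005489e+01, -2.44695157e+01,  7.18560931e-02,
        5.26295824e-02, -4.97300948e-05]), 'position': array([ 0.16300996, -0.49868011,  0.24509112]), 'tcp_rot': array([-3.14016221e+00, -1.95562397e-04,  3.15842452e-01]), 'wrist_force': array([ 0.01267313,  0.30022255, -0.36427847]), 'torque': array([-0.02032194, -0.00065431, -0.00928148]), 'width': 0.9973865853609737} 0.019
[ 1.1032279  -0.41727543  0.58057387] [-2.16011706  0.00600946  1.04932998] [[438.02545205   0.         313.11656781]
 [  0.         438.02545205 203.54842282]
 [  0.           0.           1.        ]]
[ 0.41391341 -0.09227787  0.91613392] [-3.04893384 -0.00377101 -1.58395879] [[429.75523891   0.         322.64653985]
 [  0.         429.75523891 201.29729666]
 [  0.           0.           1.        ]]
```

View pics/s0.png

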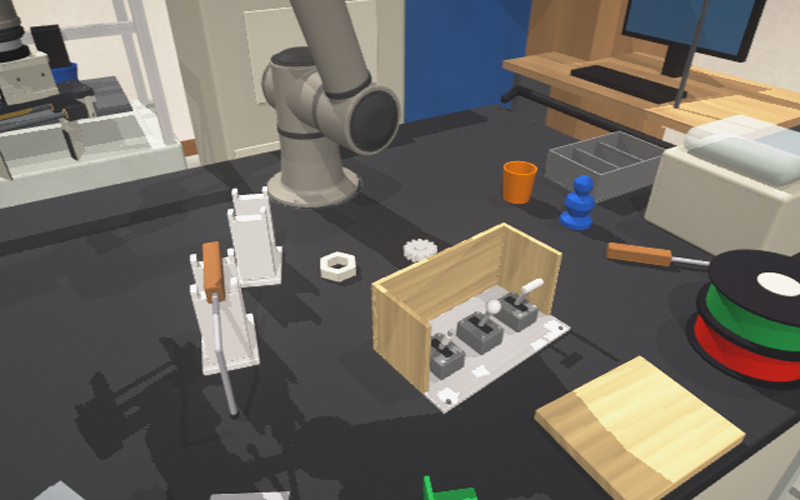

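View pics/t0.png

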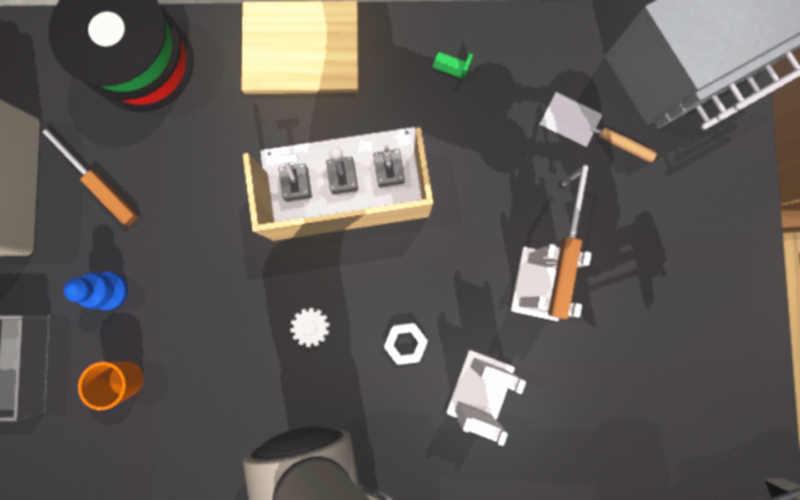

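```bash
cat >> h.py <<'E'
from scipy.spatial.transform import Rotation as Ro
_g=get_image
def get_image(n):
    c=_g(n);c["rotation"]=Ro.from_euler("xyz",c["rotation"]).as_matrix();return c
E
python3 - <<'E'
from h import *
import pickle
s,t=pickle.load(open("c0.pkl","rb"))
a=cv2.resize(s["image"][170:340,290:470],(800,755))[:560]
b=cv2.resize(t["image"][90:200,185:355],(800,518))
save(s,"lev.png",(320,200,470,312),5); cv2.imwrite("pics/lev2.png",np.vstack([cv2.resize(t["image"][95:200,190:350],(480,315),interpolation=cv2.INTER_CUBIC),cv2.resize(t["image"][120:270,390:550],(480,285*1),interpolation=cv2.INTER_CUBIC)])[:,:,::-1])
for c in(s,t):
    c["rotation"]=Ro.from_euler("xyz",c["rotation"]).as_matrix()
print(proj(t,[.163,-.499,.245]),proj(s,[0,0,0]),proj(t,[.3,0,0]))
# orange handles
for c,n in((s,"s"),(t,"t")):
    h=cv2.cvtColor(c["image"],cv2.COLOR_RGB2HSV)
    m=cv2.inRange(h,(5,140,60),(18,255,255))
    k,l,st,ce=cv2.connectedComponentsWithStats(m)
    for i in range(1,k):
        if st[i,4]>100:
            r=cv2.minAreaRect(np.argwhere(l==i)[:,::-1].astype(np.float32));print(n,st[i],cv2.boxPoints(r).round(1).tolist())
pickle.dump((s,t),open("c0.pkl","wb"))
E
```

```text
[593.26020176 405.0103258 ] [250.61263746 148.04350808] [277.71389482 296.36482877]
s [403 129  27  34 773] [[403.0, 129.0], [429.0, 129.0], [429.0, 162.0], [403.0, 162.0]]
s [162 193  15  39 457] [[161.3000030517578, 193.8000030517578], [174.3000030517578, 192.8000030517578], [176.89999389648438, 230.3000030517578], [164.0, 231.1999969482422]]
s [486 194  51  19 634] [[484.8999938964844, 205.89999389648438], [486.6000061035156, 193.3000030517578], [536.7999877929688, 200.0], [535.0999755859375, 212.60000610351562]]
t [ 65 136  45  44 680] [[63.5, 143.5], [72.5, 134.5], [110.5, 172.5], [101.5, 181.5]]
t [441 190  24  65 815] [[440.6000061035156, 252.5], [452.1000061035156, 189.1999969482422], [465.20001220703125, 191.60000610351562], [453.70001220703125, 254.8000030517578]]
t [  62  289   53   40 1607] [[55.0, 300.0], [102.5999984741211, 276.20001220703125], [119.5999984741211, 310.20001220703125], [72.0, 334.0]]
```

View pics/lev.png

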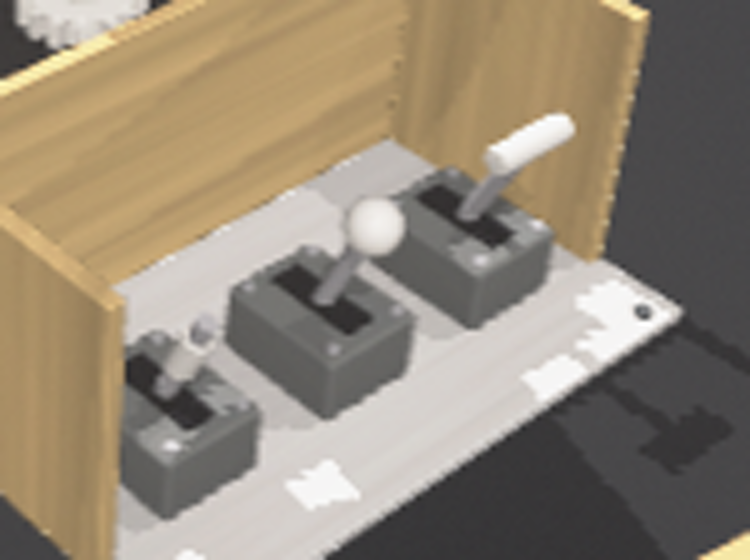

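View pics/lev2.png

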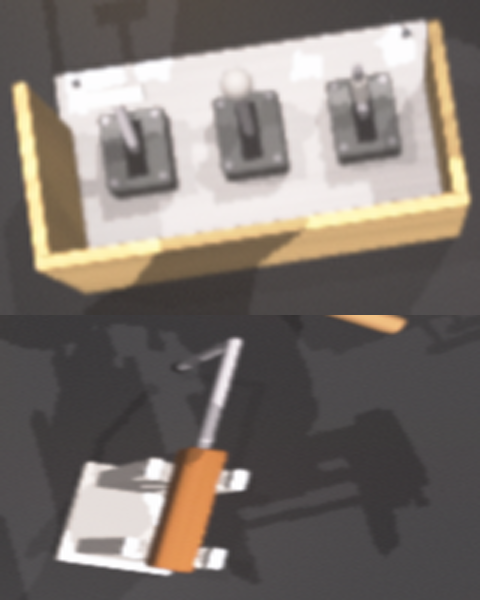

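```bash
python3 - <<'E'
from h import *
import pickle
s,t=pickle.load(open("c0.pkl","rb"))
P=lambda x,y:(190+x/3-.33,95+y/3-.33)
Q=lambda x,y:(320+x/5-.4,200+y/5-.4)
print("bar tri",tri(s,Q(531,142),t,P(108,97)))
for z in(.08,.085,.09):print(onz(s,Q(531,142),z), onz(s,Q(497,158),z)-onz(s,Q(567,122),z))
b=onz(s,Q(531,142),.085);print("bar proj top crop",(proj(t,b)-[190,95])*3)
for n,q in dict(L=P(40,268),R=P(468,204),Lb=P(17,84),Rb=P(432,22)).items():print(n,onz(t,q,.125))
# ball, stub
print("ball",tri(s,Q(375,225),t,P(236,82)))
# rod
for z in(.156,.150):
  print("handle",[onz(t,q,z).round(4) for q in((446.3,188.9+64.6),(458.6,190.4),(452.7,222))])
bx=lambda x,y:(390+x/3-.33,120+(y-315)/1.9-.4)
print("front top",onz(t,bx(205,450),.156),onz(t,bx(172,570),.156))
print("bend",onz(t,bx(235,343),.147)," tip",onz(t,bx(180,368),.033))
print("handle s",[onz(s,q,.156) for q in ((168.0,193.5),(170.4,231))])
# rest foot in scene
print("foot corners top", [onz(t,bx(*q),.012).round(3) for q in((88,465),(58,560),(170,573))])
sx=lambda x,y:(x/1.25-.1,y/1.25-.1)
print("tip s",onz(s,sx(235,412),.033))
print("post front cheeks top z.144",[onz(t,bx(*q),.144).round(3) for q in((160,470),(240,480),(140,555),(212,560))])
E
```

```text
bar tri (array([0.63916994, 0.09097448, 0.08651879]), np.float64(0.003657202569005534))
[0.63263381 0.09561049 0.08      ] [ 0.00385689 -0.03833432  0.        ]
[0.63733436 0.09048751 0.085     ] [ 0.00381836 -0.03795142  0.        ]
[0.6420349  0.08536453 0.09      ] [ 3.77983637e-03 -3.75685132e-02 -5.55111512e-17]
bar proj top crop [110.62776103 100.982186  ]
L [0.52242111 0.12512744 0.125     ]
R [ 0.55917022 -0.14011156  0.125     ]
Lb [0.63878691 0.14097416 0.125     ]
Rb [ 0.67553453 -0.11953709  0.125     ]
ball (array([0.64877518, 0.00794563, 0.08713156]), np.float64(0.0013155101315804557))
handle [array([ 0.3895, -0.3123,  0.156 ]), array([ 0.5009, -0.3387,  0.156 ]), array([ 0.4447, -0.3258,  0.156 ])]
handle [array([ 0.3893, -0.314 ,  0.15  ]), array([ 0.5016, -0.3406,  0.15  ]), array([ 0.445 , -0.3277,  0.15  ])]
front top [ 0.5004696  -0.33759663  0.156     ] [ 0.38897734 -0.31350016  0.156     ]
bend [ 0.60474011 -0.36316676  0.147     ]  tip [ 0.60547502 -0.36369719  0.033     ]
handle s [array([ 0.389797  , -0.31372248,  0.156     ]), array([ 0.50430466, -0.33943082,  0.156     ])]
foot corners top [array([ 0.501, -0.301,  0.012]), array([ 0.396, -0.276,  0.012]), array([ 0.381, -0.354,  0.012])]
tip s [ 0.6012702  -0.36031471  0.033     ]
post front cheeks top z.144 [array([ 0.483, -0.314,  0.144]), array([ 0.473, -0.361,  0.144]), array([ 0.403, -0.298,  0.144]), array([ 0.398, -0.341,  0.144])]
```

Pixels, in full 640×400 images. Rests: the rod-bearing one at top (440,225), y≈-0.33, and an empty one at top (388,316), y≈-0.24. I take the rod-bearing one because it is farthest to the robot's right.

Levers in the scene view: cross-bar (426,228), ball (395,245), stub (357,270). The crop confirms the cross-bar is the robot's-left lever, at (0.638, 0.090, 0.085). This fits the guard geometry. The handle is at (0.445, -0.326), yaw -0.23.

Request:
servo_tool(series=[[[1, 0.94, 0.58, 0, 0, 0, -0.0087], [1, 0.94, 0.58, 0, 0, 0, -0.0087], [1, 0.94, 0.58, 0, 0, 0, -0.0087], [1, 0.94, 0.58, 0, 0, 0, -0.0087], [1, 0.94, 0.58, 0, 0, 0, -0.0087], [1, 0.94, 0.58, 0, 0, 0, -0.0087], [1, 0.94, 0.58, 0, 0, 0, -0.0087], [1, 0.94, 0.58, 0, 0, 0, -0.0087], [1, 0.94, 0.58, 0, 0, 0, -0.0087], [1, 0.94, 0.58, 0, 0, 0, -0.0087]]], squeeze=45)

```text
clock: 0.93
position: [0.4016, -0.3475, 0.2409]
tcp_rot: [-3.134, 0.005, -0.266]
wrist_force: [0.3, -0.6, 0.2]
width: 1.001
```

Request:
servo_tool(series=[[[1, 0.6, 0.3, 0, 0, 0, 0.002], [1, 0.6, 0.3, 0, 0, 0, 0.002], [1, 0.5, 0.2, 0, 0, 0, 0.001], [1, 0, 0, 0, 0, 0, 0], [1, 0, 0, 0, 0, 0, 0]]])

```text
clock: 1.35
position: [0.4496, -0.3213, 0.2385]
tcp_rot: [-3.13, 0.009, -0.229]
wrist_force: [-0.7, 0.5, -0.2]
width: 1.002
```

Request:
servo_tool(series=[[[1, -0.1, -0.12, -0.5, -0.001, -0.0007, 0], [1, -0.1, -0.12, -0.6, -0.0008, -0.0007, 0], [1, 0, 0, -0.7, 0, 0, 0], [1, 0, 0, -0.7, 0, 0, 0], [1, 0, 0, -0.4, 0, 0, 0], [1, 0, 0, 0, 0, 0, 0], [1, 0, 0, 0, 0, 0, 0]]])

```text
clock: 1.93
position: [0.4388, -0.3302, 0.1631]
tcp_rot: [-3.14, -0.001, -0.234]
wrist_force: [-0.3, -0.2, -0.4]
width: 0.998
```

```bash
python3 - <<'E'
from h import *
print(observe()["position"],observe()["wrist_force"])
s=get_image("scene");t=get_image("top")
a=cv2.resize(s["image"][120:300,110:250],(560,720))[:600,:400];b=cv2.resize(t["image"][110:260,380:490],(400,545))
cv2.imwrite("pics/g1.png",np.hstack([a[:545],b])[:,:,::-1])
E
```

```text
[ 0.43879649 -0.33015636  0.16314685] [-0.25415833 -0.22506775 -0.37697273]
```

View pics/g1.png

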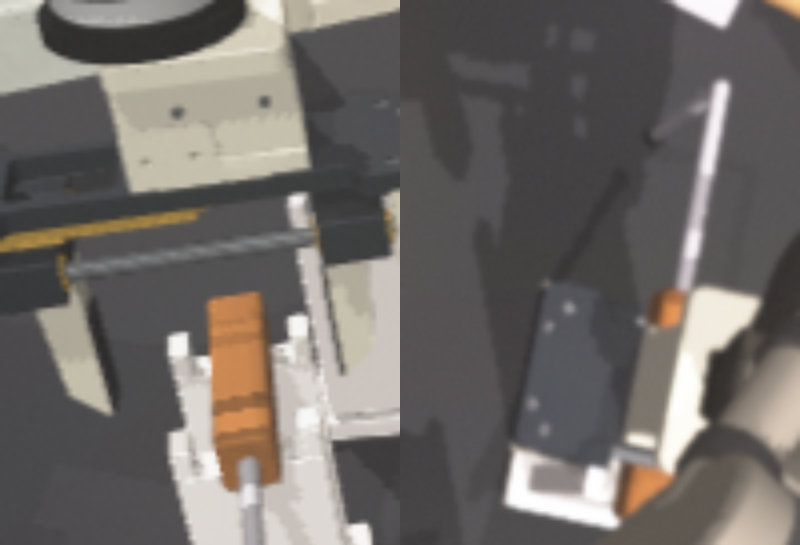

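Left (scene): the open fingers straddle the handle (handle at crop (240,390)). Right (top): the tool is aligned with the rod. Lowering the last 20 mm and gripping.

Request:
servo_tool(series=[[[1, 0.15, 0.08, -0.5, 0, 0, 0], [1, 0.1, 0.05, -0.35, 0, 0, 0], [1, 0, 0, 0, 0, 0, 0], [-1, 0, 0, 0, 0, 0, 0], [-1, 0, 0, 0, 0, 0, 0], [-1, 0, 0, 0, 0, 0, 0], [-1, 0, 0, 0, 0, 0, 0], [-1, 0, 0, 0, 0, 0, 0], [-1, 0, 0, 0, 0, 0, 0], [-1, 0, 0, 0, 0, 0, 0]]])

```text
clock: 2.87
position: [0.4471, -0.3297, 0.1478]
tcp_rot: [3.137, -0.01, -0.235]
wrist_force: [0.2, 0.4, -1.4]
width: 0.536
```

Request:
servo_tool(series=[[[-1, 0, 0.08, -0.2, 0.0007, 0.0015, 0], [-1, 0, 0, 0, 0, 0, 0], [-1, 0, 0, 0, 0, 0, 0], [-1, 0, 0, 0, 0, 0, 0], [-1, 0, 0, 0, 0, 0, 0], [-1, 0, 0, 0, 0, 0, 0], [-1, 0, 0, 0, 0, 0, 0], [-1, 0, 0, 0, 0, 0, 0]]])

```text
clock: 3.53
position: [0.4471, -0.3274, 0.1423]
tcp_rot: [3.139, 0.001, -0.235]
wrist_force: [-0.7, 0.1, -0.3]
width: 0.258
```

Request:
servo_tool(series=[[[-1, 0, 0, 0, 0, 0, 0], [-1, 0, 0, 0, 0, 0, 0], [-1, 0, 0, 0.3, 0, 0, 0], [-1, 0, 0, 0.5, 0, 0, 0], [-1, 0, 0, 0.5, 0, 0, 0], [-1, 0, 0, 0.5, 0, 0, 0], [-1, 0, 0, 0.5, 0, 0, 0], [-1, 0, 0, 0, 0, 0, 0]]])

```text
clock: 4.2
position: [0.446, -0.3265, 0.2026]
tcp_rot: [3.141, 0.005, -0.235]
wrist_force: [0.6, -0.6, -1.2]
width: 0.261
```

Request:
servo_tool(series=[[[-1, 0, 0, 0.8, 0, 0, 0], [-1, 0, 0, 0.9, 0, 0, 0], [-1, 0, 0, 0.9, 0, 0, 0], [-1, 0, 0.3, 0.9, 0, 0, 0], [-1, 0.1, 0.6, 0.4, 0, 0, 0.005], [-1, 0.1, 0.8, 0, 0, 0, 0.006], [-1, 0.1, 0.8, 0, 0, 0, 0.006], [-1, 0.1, 0.8, 0, 0, 0, 0.006], [-1, 0.1, 0.8, 0, 0, 0, 0.006], [-1, 0.1, 0.8, 0, 0, 0, 0.006]]])

```text
clock: 5.03
position: [0.4585, -0.1974, 0.2991]
tcp_rot: [-3.139, 0.011, -0.003]
wrist_force: [0.4, 1.1, -0.4]
width: 0.256
```

Request:
servo_tool(series=[[[-1, 0.1, 0.8, 0, 0, 0, 0.006], [-1, 0.1, 0.8, 0, 0, 0, 0.006], [-1, 0.1, 0.8, 0, 0, 0, 0.006], [-1, 0.1, 0.8, 0, 0, 0, 0.006], [-1, 0.1, 0.8, 0, 0, 0, 0.003], [-1, 0.1, 0.8, 0, 0, 0, 0.001], [-1, 0.1, 0.8, 0, 0, 0, 0], [-1, 0.1, 0.8, 0, 0, 0, 0], [-1, 0.1, 0.8, 0, 0, 0, 0], [-1, 0, 0, 0, 0, 0, 0]]])

```text
clock: 5.87
position: [0.4755, 0.0042, 0.2905]
tcp_rot: [-3.129, 0.022, 0.208]
wrist_force: [-1.0, -1.0, -1.6]
width: 0.257
```

Request:
servo_tool(series=[[[-1, 0.3, 0.6, 0, -0.001, -0.0017, -0.004], [-1, 0.3, 0.6, 0, -0.001, -0.0017, -0.004], [-1, 0.3, 0.6, 0, 0, 0, -0.003], [-1, 0.3, 0.6, 0, 0, 0, 0], [-1, 0, 0.2, 0, 0, 0, 0], [-1, 0, 0, 0, 0, 0, 0], [-1, 0, 0, 0, 0, 0, 0]]])

```text
clock: 6.45
position: [0.502, 0.0744, 0.2855]
tcp_rot: [3.138, 0.011, 0.149]
wrist_force: [-0.7, 0.2, -1.0]
width: 0.258
```

```bash
python3 - <<'E'
from h import *
import pickle
o=observe();print(o["position"],o["tcp_rot"])
s=get_image("scene");t=get_image("top");pickle.dump((s,t),open("c1.pkl","wb"))
R=Ro.from_euler("xyz",o["tcp_rot"]).as_matrix()
tip=o["position"]+R@[.165,0,.11];print("tip pred",tip,proj(s,tip),proj(t,tip))
save(s,"w1.png",(300,80,500,280),3);
E
```

```text
[0.50195146 0.07440679 0.28549424] [3.13799383 0.01091916 0.1485278 ]
tip pred [0.66399581 0.09825317 0.17369989] [446.84535583 193.50833953] [211.68063865 100.90849027]
```

View pics/w1.png

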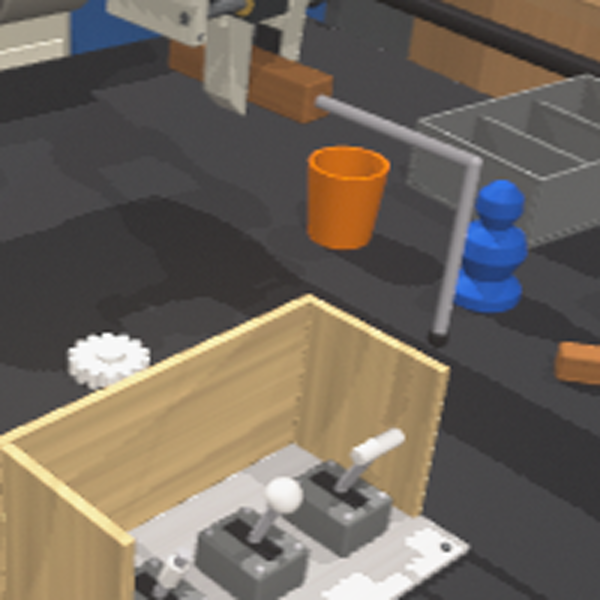

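The tip appears at (446,193) in full pixels, which agrees with the prediction of (447,193.5). Descending behind the cross-bar.

Request:
servo_tool(series=[[[-1, 0.2, -0.1, -0.4, 0, -0.001, -0.001], [-1, 0.1, -0.06, -0.6, 0, -0.0007, -0.0008], [-1, 0, 0, -0.6, 0, 0, 0], [-1, 0, 0, -0.6, 0, 0, 0], [-1, 0, 0, -0.6, 0, 0, 0], [-1, 0, 0, -0.4, 0, 0, 0], [-1, 0, 0, 0, 0, 0, 0], [-1, 0, 0, 0, 0, 0, 0]]])

```text
clock: 7.22
position: [0.5085, 0.0627, 0.2045]
tcp_rot: [3.134, -0.004, 0.129]
wrist_force: [0.5, -0.1, -0.2]
width: 0.259
```

```bash
cat >>h.py <<'E'
def tipnow():
    o=observe();R=Ro.from_euler("xyz",o["tcp_rot"]).as_matrix()
    return o["position"]+R@[.165,0,.11]
E
python3 - <<'E'
from h import *
o=observe();print(o["position"],o["tcp_rot"],tipnow(),(tipnow()-[.638,.09,.085])[:2]@np.array([[.9905,-.137],[.137,.9905]]))
E
```

```text
[0.50845129 0.06272516 0.2044597 ] [ 3.13383135 -0.00390779  0.12895597] [0.67261606 0.08315244 0.09510863] [ 0.03334909 -0.0115249 ]
```

Request:
servo_tool(series=[[[-1, 0, 0.25, -0.4, 0.0008, 0.0004, 0.001], [-1, 0, 0.2, -0.4, 0.0004, 0, 0.0005], [-1, 0, 0, 0, 0, 0, 0], [-1, 0, 0, 0, 0, 0, 0]]])

```text
clock: 7.55
position: [0.5093, 0.0741, 0.1846]
tcp_rot: [-3.141, -0.006, 0.138]
wrist_force: [-0.5, 0.1, -1.1]
width: 0.257
```

```bash
python3 - <<'E'
from h import *
print(tipnow(),(tipnow()-[.638,.09,.085])[:2]@np.array([[.9905,-.137],[.137,.9905]]))
save(get_image("scene"),"w2.png",(370,170,470,270),5)
E
```

```text
[0.67338548 0.09689004 0.07559938] [0.03599326 0.00197677]
```

View pics/w2.png

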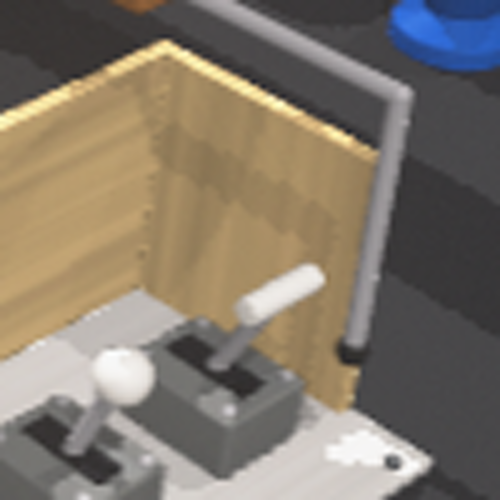

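The tip (crop 350,352) stands beyond the bar (283,293) and lower than it. Pulling.

Request:
servo_tool(series=[[[-1, -0.35, -0.05, 0, 0, 0.0005, 0], [-1, -0.35, -0.05, 0, 0, 0, 0], [-1, -0.35, -0.05, 0, 0, 0, 0], [-1, -0.35, -0.05, 0, 0, 0, 0], [-1, -0.35, -0.05, 0, 0, 0, 0], [-1, -0.3, -0.04, 0, 0, 0, 0], [-1, -0.3, -0.04, 0, 0, 0, 0], [-1, 0, 0, 0, 0, 0, 0]]])

```text
clock: 8.27
position: [0.4453, 0.0654, 0.1868]
tcp_rot: [-3.141, -0.009, 0.139]
wrist_force: [-0.6, 1.0, -1.0]
width: 0.257
```

```bash
python3 - <<'E'
from h import *
print(tipnow(),observe()["tcp_rot"],(tipnow()-[.638,.09,.085])[:2]@np.array([[.9905,-.137],[.137,.9905]]))
save(get_image("scene"),"w3.png",(370,170,470,270),5)
E
```

```text
[0.6096769  0.08833379 0.07833335] [-3.14146681 -0.00900687  0.13872994] [-0.0282823   0.00222988]
```

View pics/w3.png

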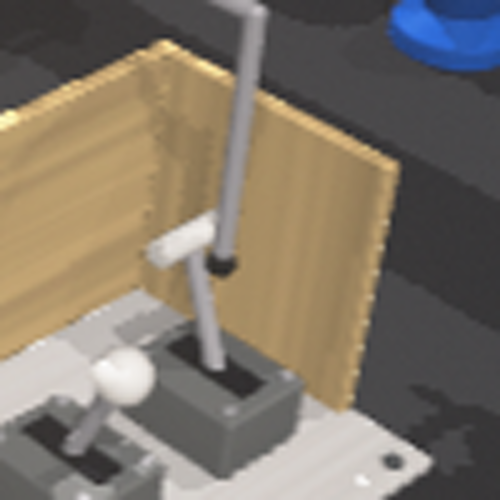

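The bar (crop 185,237) now leans towards the guard, part of the way over. Pulling on to the stop.

Request:
servo_tool(series=[[[-1, -0.2, -0.028, -0.08, 0, 0.001, 0], [-1, -0.2, -0.028, 0, 0, 0, 0], [-1, -0.15, -0.02, 0, 0, 0, 0], [-1, 0, 0, 0, 0, 0, 0]]])

```text
clock: 8.65
position: [0.4394, 0.065, 0.1859]
tcp_rot: [-3.139, -0.023, 0.139]
wrist_force: [0.2, 1.0, -0.3]
width: 0.258
```

Request:
servo_tool(series=[[[-1, -0.12, -0.016, 0, 0, 0, 0], [-1, -0.1, -0.014, 0, 0, 0, 0], [-1, 0, 0, 0, 0, 0, 0]]])

```text
clock: 8.9
position: [0.4386, 0.0646, 0.1854]
tcp_rot: [-3.139, -0.033, 0.139]
wrist_force: [-0.4, -0.2, -1.2]
width: 0.258
```

```bash
python3 - <<'E'
from h import *
print(tipnow(),observe()["tcp_rot"],observe()["wrist_force"],(tipnow()-[.638,.09,.085])[:2]@np.array([[.9905,-.137],[.137,.9905]]))
save(get_image("scene"),"w4.png",(370,170,470,270),5)
E
```

```text
[0.60548244 0.0881837  0.08085095] [-3.13941405 -0.03289616  0.13878327] [-0.44903364 -0.21209946 -1.17072818] [-0.03245748  0.00265586]
```

View pics/w4.png

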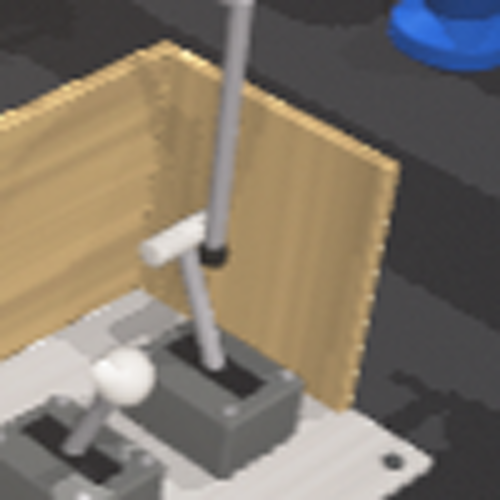

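```bash
python3 - <<'E'
from h import *
o=observe();print(o["qpos"].round(3),o["joint_vel"].round(3),o["joint_efforts"].round(2),o["wrist_force"],o["torque"])
s=_g("scene");s["rotation"]=Ro.from_euler("xyz",s["rotation"]).as_matrix()
# thrown angle from the bar's pixel centre: bar on arc around pivot
q=np.array([370+178/5-.4,170+237/5-.4])
g=np.array([.9905,.137,0]);piv=np.array([.638,.09,.085])-np.array([0,0,.0495])-.024*g
for a in np.arange(.4,1.0,.1):
    th=.45-a; p=piv+.055*(np.sin(th)*g+np.cos(th)*np.array([0,0,1]));print(round(a,1),p.round(3),proj(s,p),q)
E
```

```text
[-0.032  0.242  1.853  0.009  1.016  1.395] [-0.    -0.005 -0.002 -0.002  0.014  0.003] [ -0.17 -36.36 -20.7   -0.16   0.77   0.05] [ 3.70006724  1.44242778 -3.91837081] [ 0.22078026 -0.57629421  0.05663056]Traceback (most recent call last):
  File "<stdin>", line 3, in <module>
NameError: name '_g' is not defined
```

```bash
python3 - <<'E'
from h import *
s=get_image("scene")
q=np.array([370+178/5-.4,170+237/5-.4])
g=np.array([.9905,.137,0]);piv=np.array([.638,.09,.085])-np.array([0,0,.0495])-.024*g
for a in np.arange(0,1.0,.1):
    th=.45-a; p=piv+.055*(np.sin(th)*g+np.cos(th)*np.array([0,0,1]));print(round(a,1),p.round(3),proj(s,p),q)
print(observe()["wrist_force"],tipnow(),proj(s,tipnow()), [370+214/5-.4,170+252/5-.4])
E
```

```text
0.0 [0.638 0.09  0.085] [425.81464425 228.23401874] [405.2 217. ]
0.1 [0.633 0.089 0.087] [423.86211191 226.04459069] [405.2 217. ]
0.2 [0.628 0.089 0.089] [421.80591753 224.04065777] [405.2 217. ]
0.3 [0.622 0.088 0.09 ] [419.67042771 222.24331834] [405.2 217. ]
0.4 [0.617 0.087 0.09 ] [417.48055568 220.67064461] [405.2 217. ]
0.5 [0.612 0.086 0.09 ] [415.26135973 219.33751385] [405.2 217. ]
0.6 [0.606 0.086 0.09 ] [413.03766238 218.25551465] [405.2 217. ]
0.7 [0.601 0.085 0.089] [410.8336998  217.43292461] [405.2 217. ]
0.8 [0.596 0.084 0.087] [408.67280816 216.87475372] [405.2 217. ]
0.9 [0.591 0.083 0.085] [406.57715233 216.58284543] [405.2 217. ]
[ 4.11702379  0.79732735 -4.49558815] [0.60529013 0.08804086 0.08088989] [413.18479356 221.45912378] [412.40000000000003, 220.0]
```

Computed from the bar pixel (405,217), the lever is at about 0.9 rad. The arm is also feeling about 4 N, so the lever is at its stop. Backing off, then lifting.

Request:
servo_tool(series=[[[-1, 0.3, 0.04, 0, 0, 0.002, 0], [-1, 0.4, 0.055, 0, 0, 0.002, 0], [-1, 0.3, 0.04, 0, 0, 0.001, 0], [-1, 0, 0, 0.3, 0, 0, 0], [-1, 0, 0, 0.8, 0, 0, 0], [-1, 0, 0, 0.9, 0, 0, 0], [-1, 0, 0, 0.9, 0, 0, 0], [-1, 0, 0, 0.9, 0, 0, 0], [-1, 0, 0, 0.9, 0, 0, 0], [-1, 0, 0, 0, 0, 0, 0]]])

```text
clock: 9.83
position: [0.4548, 0.0668, 0.3071]
tcp_rot: [-3.135, 0.021, 0.139]
wrist_force: [0.1, 1.1, -1.2]
width: 0.259
```

```bash
python3 - <<'E'
from h import *
print(tipnow())
s=get_image("scene");save(s,"w5.png",(320,60,500,270),2.8);print(proj(s,tipnow()))
E
```

```text
[0.61575293 0.090002   0.19366956]
[425.1120699  173.59110618]
```

View pics/w5.png

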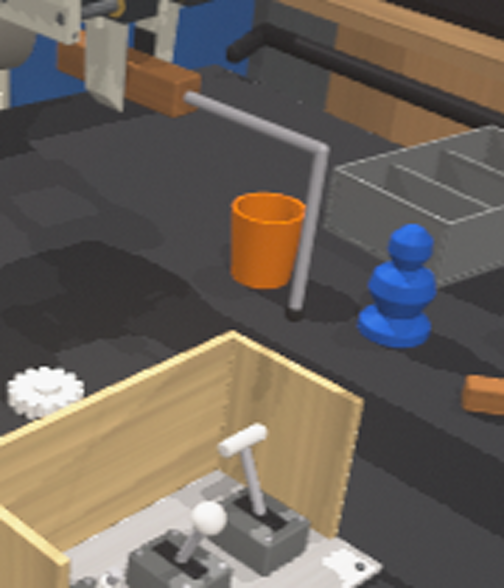

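The lever stays thrown: the bar is at full pixel (406.8,217), about 0.89 rad, and the ball and stub levers are unmoved. Carrying the rod back.

Request:
servo_tool(series=[[[-1, 0, -0.4, 0, 0, -0.001, 0], [-1, 0, -0.7, 0, 0, -0.001, 0], [-1, 0, -0.8, 0, 0, 0, -0.004], [-1, 0, -0.8, 0, 0, 0, -0.005], [-1, 0, -0.8, 0, 0, 0, -0.005], [-1, 0, -0.8, 0, 0, 0, -0.005], [-1, 0, -0.8, 0, 0, 0, -0.005], [-1, 0, -0.8, 0, 0, 0, -0.005], [-1, 0, -0.8, 0, 0, 0, -0.005], [-1, 0, -0.8, 0, 0, 0, -0.005]]])

```text
clock: 10.72
position: [0.4426, -0.1293, 0.2932]
tcp_rot: [-3.131, 0.034, -0.11]
wrist_force: [0.3, 0.9, -1.0]
width: 0.258
```

Request:
servo_tool(series=[[[-1, 0, -0.8, 0, 0, 0, -0.005], [-1, 0, -0.8, 0, 0, 0, -0.005], [-1, 0, -0.8, 0, 0, 0, -0.004], [-1, 0, -0.8, 0, 0, 0, -0.002], [-1, 0, -0.7, 0, 0, 0, 0], [-1, 0, -0.6, 0, 0, 0, 0], [-1, 0, -0.4, 0, 0, 0, 0], [-1, 0, 0, 0, 0, 0, 0], [-1, 0, 0, 0, 0, 0, 0]]])

```text
clock: 11.47
position: [0.4309, -0.2631, 0.2801]
tcp_rot: [-3.124, 0.059, -0.225]
wrist_force: [-0.0, 0.7, -1.0]
width: 0.257
```

Request:
servo_tool(series=[[[-1, 0.15, -0.5, 0, -0.0016, -0.003, 0], [-1, 0.15, -0.6, 0, -0.0016, -0.003, -0.001], [-1, 0.15, -0.6, 0, -0.0016, -0.003, 0], [-1, 0.1, -0.5, 0, 0, 0, 0], [-1, 0.1, -0.4, 0, 0, 0, 0], [-1, 0, 0, 0, 0, 0, 0], [-1, 0, 0, 0, 0, 0, 0]]])

```text
clock: 12.05
position: [0.4489, -0.3332, 0.2799]
tcp_rot: [3.139, -0.012, -0.229]
wrist_force: [0.3, -0.1, -1.4]
width: 0.26
```

```bash
python3 - <<'E'
from h import *
o=observe();print(o["position"],o["tcp_rot"])
R=Ro.from_euler("xyz",o["tcp_rot"]).as_matrix();T=Ro.from_euler("xyz",[np.pi,0,-.235]).as_matrix()
print("turn share",Ro.from_matrix(T@R.T).as_rotvec()/2/np.pi)
s=get_image("scene");t=get_image("top")
print("tip pred",proj(s,tipnow()),proj(t,tipnow()))
for x in(.058,.165):
  p=o["position"]+R@[x,0,0];print("axis pt",x,proj(s,p),proj(t,p))
a=cv2.resize(s["image"][90:340,90:260],(408,600));b=cv2.resize(t["image"][100:260,380:485],(392,600))
cv2.imwrite("pics/r1.png",np.hstack([a,b])[:,:,::-1])
E
```

```text
[ 0.44886562 -0.33316325  0.2798824 ] [ 3.13929189 -0.012005   -0.22894434]
turn share [ 0.00079562  0.0017753  -0.00096158]
tip pred [166.00736343 269.35537423] [476.72333135 127.52302587]
axis pt 0.058 [149.51584267 163.63688239] [490.13871368 177.57323752]
axis pt 0.165 [148.48966334 202.34239634] [503.08320017 109.11440189]
```

View pics/r1.png

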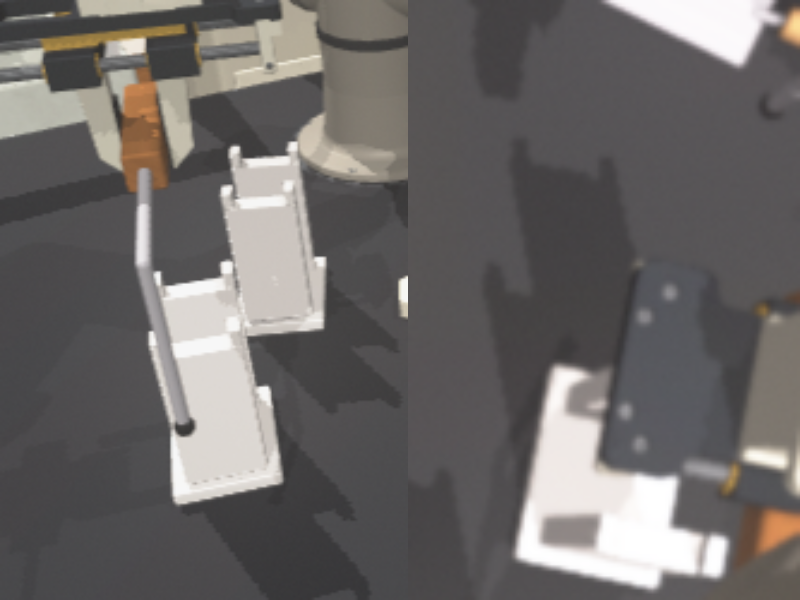

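The rod is held level: the tip at (166,268) in full pixels matches the prediction, and the rest is clear below. Descending.

Request:
servo_tool(series=[[[-1, -0.05, 0.12, -0.4, 0.0005, 0.001, -0.0005], [-1, -0.05, 0.12, -0.6, 0.0003, 0.0008, -0.0005], [-1, 0, 0, -0.7, 0, 0, 0], [-1, 0, 0, -0.7, 0, 0, 0], [-1, 0, 0, -0.7, 0, 0, 0], [-1, 0, 0, -0.5, 0, 0, 0], [-1, 0, 0, 0, 0, 0, 0], [-1, 0, 0, 0, 0, 0, 0]]])

```text
clock: 12.82
position: [0.4451, -0.3195, 0.1838]
tcp_rot: [-3.14, 0.003, -0.231]
wrist_force: [0.2, -1.0, -0.8]
width: 0.254
```

Request:
servo_tool(series=[[[-1, 0.04, -0.3, 0, 0, 0, -0.0005], [-1, 0, 0, 0, 0, 0, 0], [-1, 0, 0, -0.3, 0, 0, 0], [-1, 0, 0, -0.4, 0, 0, 0], [-1, 0, 0, -0.3, 0, 0, 0], [-1, 0, 0, 0, 0, 0, 0]]])

```text
clock: 13.32
position: [0.4474, -0.3283, 0.1596]
tcp_rot: [3.141, -0.002, -0.234]
wrist_force: [-0.3, 0.6, -1.6]
width: 0.256
```

Request:
servo_tool(series=[[[-1, -0.04, 0.05, -0.3, 0, 0, 0], [-1, 0, 0, -0.25, 0, 0, 0], [-1, 0, 0, 0, 0, 0, 0], [-1, 0, 0, 0, 0, 0, 0]]])

```text
clock: 13.65
position: [0.4459, -0.3265, 0.1434]
tcp_rot: [3.142, -0.0, -0.234]
wrist_force: [-0.2, -0.5, -1.3]
width: 0.257
```

Request:
servo_tool(series=[[[-1, 0, 0, -0.07, 0, 0, 0], [-1, 0, 0, -0.05, 0, 0, 0], [-1, 0, 0, 0, 0, 0, 0]]])

```text
clock: 13.9
position: [0.4461, -0.3267, 0.1429]
tcp_rot: [3.14, -0.002, -0.234]
wrist_force: [0.0, 0.7, -1.4]
width: 0.259
```

Request:
servo_tool(series=[[[-1, 0, 0, -0.08, 0, 0, 0], [-1, 0, 0, 0, 0, 0, 0]]])

```text
clock: 14.07
position: [0.4467, -0.3271, 0.1428]
tcp_rot: [3.139, -0.004, -0.234]
wrist_force: [0.9, 0.2, -1.4]
width: 0.258
```

Request:
servo_tool(series=[[[0, 0, 0, 0, 0, 0, 0], [0, 0, 0, 0, 0, 0, 0], [0.3, 0, 0, 0, 0, 0, 0], [0.6, 0, 0, 0, 0, 0, 0], [1, 0, 0, 0, 0, 0, 0], [1, 0, 0, 0, 0, 0, 0], [1, 0, 0, 0, 0, 0, 0], [1, 0, 0, 0, 0, 0, 0], [1, 0, 0, 0, 0, 0, 0], [1, 0, 0, 0, 0, 0, 0]]])

```text
clock: 14.9
position: [0.4472, -0.3276, 0.1424]
tcp_rot: [3.138, -0.005, -0.234]
wrist_force: [-0.2, 0.4, 0.2]
width: 0.937
```

Request:
servo_tool(series=[[[1, 0, 0, 0, 0, 0, 0], [1, 0, 0, 0, 0, 0, 0], [1, 0, 0, 0, 0, 0, 0], [1, 0, 0, 0, 0, 0, 0]]])

```text
clock: 15.23
position: [0.4472, -0.3276, 0.1424]
tcp_rot: [3.138, -0.006, -0.234]
wrist_force: [-0.4, 0.1, -0.1]
width: 0.998
```

Released. Going up, then back so both cameras can see.

Request:
servo_tool(series=[[[1, 0, 0, 0.3, 0, 0, 0], [1, 0, 0, 0.6, 0, 0, 0], [1, 0, 0, 0.8, 0, 0, 0], [1, 0, 0, 0.9, 0, 0, 0], [1, 0, 0, 0.9, 0, 0, 0], [1, -0.5, -0.3, 0.9, 0, 0, 0], [1, -0.9, -0.6, 0.3, 0, 0, 0], [1, -0.9, -0.6, 0, 0, 0, 0], [1, -0.9, -0.6, 0, 0, 0, 0], [1, -0.9, -0.6, 0, 0, 0, 0]]])

```text
clock: 16.07
position: [0.3441, -0.3932, 0.271]
tcp_rot: [3.136, -0.009, -0.225]
wrist_force: [-0.4, -1.0, 0.6]
width: 0.999
```

Request:
servo_tool(series=[[[1, -0.9, -0.6, 0, 0, 0, 0], [1, -0.9, -0.6, 0, 0, 0, 0], [1, -0.9, -0.6, 0, 0, 0, 0], [1, -0.9, -0.6, 0, 0, 0, 0], [1, -0.5, -0.4, 0, 0, 0, 0], [1, 0, 0, 0, 0, 0, 0], [1, 0, 0, 0, 0, 0, 0]]])

```text
clock: 16.65
position: [0.232, -0.4684, 0.2766]
tcp_rot: [3.13, -0.012, -0.23]
wrist_force: [0.5, -0.1, 0.5]
width: 1.002
```

```bash
python3 - <<'E'
from h import *
s=get_image("scene");t=get_image("top");print(observe()["position"],observe()["clock"])
for c,n in((s,"s"),(t,"t")):
    m=cv2.inRange(cv2.cvtColor(c["image"],cv2.COLOR_RGB2HSV),(5,140,60),(18,255,255))
    k,l,st,ce=cv2.connectedComponentsWithStats(m)
    for i in range(1,k):
        if st[i,4]>100:print(n,st[i],ce[i].round(1),onz(c,ce[i],.15).round(4))
a=s["image"][140:340,120:480];b=t["image"][100:270,180:540]
cv2.imwrite("pics/end.png",cv2.resize(np.vstack([a,b]),None,fx=1.6,fy=1.6,interpolation=cv2.INTER_CUBIC)[:,:,::-1])
E
```

```text
[ 0.23281633 -0.46797227  0.27654212] 16.75
s [403 129  27  34 772] [414.5 144.7] [0.4541 0.2107 0.15  ]
s [162 193  15  40 476] [168.8 212.3] [ 0.4412 -0.3267  0.15  ]
s [486 194  52  19 636] [511. 203.] [0.7184 0.2033 0.15  ]
t [ 65 136  45  44 680] [ 86.9 158. ] [0.5689 0.328  0.15  ]
t [442 190  23  65 802] [453.1 222. ] [ 0.4449 -0.3283  0.15  ]
t [  62  289   53   40 1603] [ 86.8 306.8] [0.3053 0.3183 0.15  ]
```

View pics/end.png

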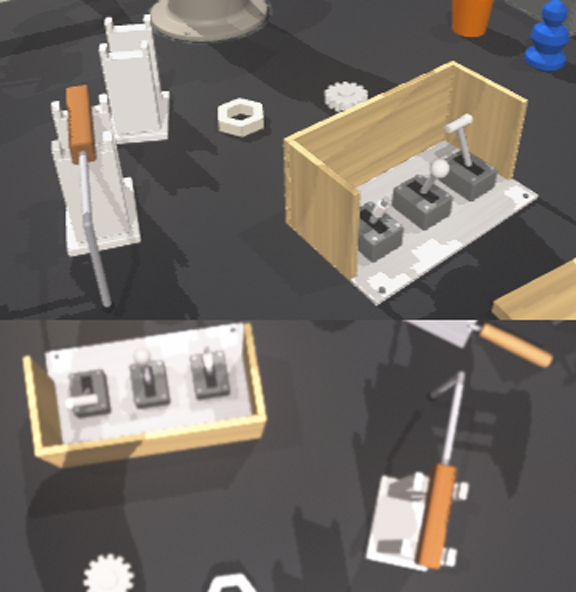

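The rod is back in place within about 1–2 mm of its first position, bend hanging down. The bar is thrown, the ball and stub levers still lean away from the guard, and the gripper is clear.

```bash
python3 -c "
from workcell import job_done
print(job_done())"
```

```text
the job is handed in; nothing more can be done
None
```

The cross-bar lever is thrown all the way towards the guard, and the bent rod is back in its rest with the gripper open and clear. I handed the job in at about 17 s of the 48 s allowed; no verdict is reported.

**What I did:**
- I took the rod from the farthest-right rest and reached over the guard with it.
- I hooked the cross-bar lever (the robot's-left one), pulled it to its stop, and lifted clear.
- I laid the rod back across both posts with the bend hanging down, let go and moved the arm away.

**Last checks:**
- **Lever:** the bar's pixel matched about 0.89 rad after the rod was lifted away, and the last pictures show it still leaning towards the guard. About 4 N built up at the end of the pull, which fits the stop. At that moment the tip was computed to be about 15 mm from the bar.
- **Other levers:** by eye, the ball and stub levers look unmoved.
- **Rod:** the handle was within about 1–2 mm of its first position in both views, across both posts.

**What disagreed:**
- The last few downward steps while placing the rod hardly moved the arm, and the wrist force showed no clear contact. The handle height therefore rests on the tool reading matching the grasp height.
- During the final pull the tool tilted by about 0.03 rad, and the tip then appeared about 2 pixels off its predicted place. I levelled the tool, and the next check of the tip agreed to about 1.5 pixels.

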